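# Unpin and open the medal case

## Task

Open the wooden medal case: draw the retaining pin out of the staple of its hasp and lay the pin in the shallow metal dish. Then lift the lid off and set it down gently, handle up and flat, in the middle of the rubber mat; leave the loose tools round about where they are.

Things in the scene. Friction and masses are not known exactly. Their poses are not given: they have to be found in the camera images.
- case: Fixed open wooden box, 116 x 156 x 56 mm (x, y, z; walls 6 mm), a medal inside; origin at the middle of its underside, on the surface. Stands left or right, turned up to 0.25 rad; its -x side faces the robot and carries the hasp.
- staple (a point): Middle of the opening of the hasp's staple, at the case's x = -88, y = 0 mm, 76 mm above the surface, axes as the case's. The staple is fixed to the case: an upright inverted U of 6 mm steel wire in the case's x-z plane, legs 20 mm apart inside; bar underside 84 mm and top 90 mm above the surface.
- lid: Loose wooden lid, 0.3 kg, lying on the case. Origin at the middle of the underside of its board (120 x 160 x 8 mm), at first 56 mm up on the case's rim, axes along the case's. A rim below the board reaches 10 mm into the case with 3 mm play. The pin in the staple stops it after about 4 mm; with the pin drawn it lifts straight up and is clear after a rise of 40 mm.
- lid_tongue (a point): Middle of the lid's aluminium tongue, at x = -88, y = 0, z = 6 mm of the lid. The tongue is 45 mm wide and runs from the board's front edge to x = -116 mm; its slot goes over the staple with 4 mm play. Two cradles on it, at y = 9 to 22 and -9 to -22 mm (floor 16 mm, lips to 20 mm above the lid's origin), carry the pin.
- lid_grip (a point): Centre of the lid's grip bar: a flat-sided steel bar 14 x 110 x 14 mm (x, y, z) along the lid's y on two end posts (inner faces 76 mm apart), at x = -8, y = 0, z = 36 mm of the lid, near the lid's centre of mass; 21 mm free height between bar and board. Axes as the lid's.
- lid_middle (a point): Middle of the lid's whole outline (176 x 160 mm with tongue), at x = -28, y = 0, z = 0 mm of the lid. It belongs over the mat's middle; with the lid flat on the mat it is 14 mm above the surface (4 mm mat and 10 mm rim).
- pin: Loose pin, 83 mm long, 50 g. Origin: centre of its black eight-sided knob (27 mm across, 28 mm long). Its 8 mm shaft runs along the pin's -y from y = -14 to the tip at -69 mm; it may roll about its axis. At first it lies level through the staple along the case's y, axis 76 mm up, origin at case x = -88, y = 36 to 42 mm; it slides freely out to the case's +y.
- pin_tip (a point): The free end of the pin's shaft, on its axis, at y = -69 mm of the pin. It is clear of the staple after the pin has slid 40 mm to the case's +y, and clear of the cradles after 55 mm.
- dish: Fixed shallow rectangular steel dish, 110 x 90 mm outside (x, y), 16 mm high, walls and floor 4 mm; origin at the middle of its underside, on the surface. To the left or right of case and mat. The pin's knob should end up over the dish's floor.
- mat: Fixed flat rubber mat, 190 x 170 x 4 mm (x, y, z), origin at the middle of its underside, on the surface; on the other side from the case.
- tweezers: Loose steel tweezers, 12 x 124 x 9 mm, lying along x between case and mat; leave alone.
- brass_weight: Loose brass disc, 42 mm across, 10 mm high, lying in front of the tweezers; leave alone.

How it is judged:
On the way, in this order (a step that is already met when the one before it is completed fails the run):
1. the pin is drawn out of the staple while the lid is still on the case (y of pin_tip in the frame of case above 0.006 m and z of lid in the frame of case below 0.065 m), for 0.1 s.
2. the pin is in the dish, the lid still on the case (x of pin in the frame of dish between -0.046 and 0.046 m and y of pin in the frame of dish between -0.036 and 0.036 m and height (world z) of pin below 0.035 m and z of lid in the frame of case below 0.065 m and horizontal distance between lid and case below 0.015 m), for 0.2 s.
3. the lid is lifted free of the staple (height (world z) of lid above 0.094 m), for 0.1 s.
At the end, for the whole second after the job is handed in: The pin lies in the dish (knob centre within 46 mm in the dish's x and 36 mm in its y of the middle, under 35 mm high). The lid lies flat on the mat, handle up (tilt under 0.08 rad, origin under 22 mm high), the middle of its outline within 45 mm of the mat's middle. Both at rest (x of pin in the frame of dish between -0.046 and 0.046 m and y of pin in the frame of dish between -0.036 and 0.036 m and height (world z) of pin below 0.035 m and horizontal distance between lid_middle and mat below 0.045 m and angle between lid's own z axis and vertical below 0.08 rad and height (world z) of lid_middle below 0.022 m and linear speed of each of lid, pin below 0.03 m/s); the robot touches nothing.
It fails at once if the lid is dropped (moves faster than 0.6 m/s within 50 mm of the surface) (height (world z) of lid below 0.05 m and linear speed of lid above 0.6 m/s).
It fails at once if tweezers or brass weight shifted by more than 30 mm (distance of any of tweezers, brass_weight from where it was at the start of the episode above 0.03 m).
It also fails if it takes over 58 s, if anything falls off the work surface, if the arm or the gripper's body presses on something with over 40 N, if the wrist force passes 120 N, or if a joint passes its speed limit or range.

## Robot

A 6-joint arm with a two-finger parallel gripper is mounted at the origin on a cart in front of the work surface, level with it; the furniture and walls round the work are solid. World frame = base frame: x ahead of the robot, y to its left, z up, the work surface at z = 0. Lengths are in m, angles in rad, forces in N, time in s.
With the tool pointing down it reaches from about 0.375 to 0.975 m from the base axis. Payload 3.8 kg.
Tool frame: the origin (TCP) lies at the very end of the fingers, on their centre line; the grasp point (between the pads) lies 19 mm behind it (bot.pinch_z is the distance from the TCP to the grasp point, in m); z points along the fingers, y is the line along which they close (so a half turn about z gives the same grasp; the last joint's range is limited). The gripper opens to 85 mm and grips with 20 to 120 N. Pads are 22 mm wide; open, the fingers measure 114 mm over their backs; the gripper's body (76 mm by 85 mm) begins 54 mm behind the grasp point. The pads swing forward as they close: fully open they stand 13 mm farther back than shut.
Start: joints at [1.308, 0.264, 1.604, -0, 1.274, -0.037], TCP at [0.151, 0.658, 0.231] pointing down, gripper open.
Joint ranges: [-2.63, 2.63], [-0.94, 2.18], [0.31, 2.57], [-1.31, 4.45], [0, 2.66], [-2.55, 2.55]. Speed limits (rad/s): [2.57, 2.57, 3.14, 3.14, 3.14, 3.14].

## Interface

Orientations are given as a unit quaternion [x, y, z, w].
In Python, from bench import bot, camrig, probe_bus gives the robot as it stands (bot), with the cameras (camrig) and the readings (probe_bus).
- The arm moves only by the tool step_hand, called after "Request:" in YAML: its name, and indented under it one key for each argument. Schema: {"type":"object","properties":{"segments":{"type":"array","items":{"type":"array","items":{"type":"number"},"minItems":6,"maxItems":6},"minItems":1,"maxItems":12},"aperture":{"type":"number"},"force":{"type":"number"},"only":{"type":"string"},"quiet":{"type":"boolean"},"lines":{"type":"string"}},"required":["segments"],"additionalProperties":false}. segments is a list of rows, 1 to 12 of them, each of 6 numbers: dx, dy, dz in parts of the range, where 1.0 means 750 mm, then a rotation vector rx, ry, rz in fractions of the full range, 1 being pi rad; each row is the pose to reach, as a shift and turn from the pose commanded when the call began, along the tool's axes at that moment; what a row does not reach only later rows make up. A row lasts 1/8 s, in which the tool goes at most 0.0625 m and 0.188 rad, less where a joint would pass 70% of its speed; a pose out of reach is approached as far as the arm can. aperture is the finger opening in m, set as the call begins (left out keeps the last). The fingers move at their own pace and stop on an object; force is the grip in N (left out, the last holds). Time passes only in rows, so rows that do not move let the fingers close. The tool returns the time, the measured TCP pose, the force, the opening and the grip force at its end. only (a regular expression) keeps the lines of the reply that match it, lines (a string "A,B") keeps lines A to B, and quiet returns only ok. A shift or turn number past 1, either way, is cut back to 1. Input that does not fit is refused with a message, and nothing moves.
- probe_bus.sense(): the state, without advancing time (a new reading comes with each control period).
- camrig.capture(name): name is "scene" or "top"; returns the picture (384x512x3 uint8, blue, green, red); there is no depth.
- camrig.camera_info(name): a dict with "fov_y" (degrees; the focal length in pixels is half the picture's height over the tangent of half this angle, whatever the lens; pixels are square), "cx", "cy" (the principal point, pixels), "dist_coeffs" ([k1, k2, p1, p2, k3] as OpenCV has them; the pictures are not rectified), "world_to_cam" (4x4, takes a point from world to camera coordinates). Camera axes: x right, y down, z forward; pixel columns grow to the right and rows downward; lengths in m; the calibration is good to about 2 mm. A picture is of the moment at which its call begins. camera_info takes no time and is no camera call.
- bot.finish_job(): hands the job in; it is judged then, once.
The state is a dict: "time": time; "qpos": joint angles; "qd": joint speeds; "joint_torque": joint torques, N m; "tool_pos": TCP position; "eef_rot": TCP orientation; "wrist_force": force on the tool from outside, world axes, zero at the start; "torque": the same for the moment, N m; "width": finger opening in m; "grip_force": force on a finger pad.
Only numpy, scipy, OpenCV 4.12 (cv2) and the standard library are available. Lean on these libraries where they do the work, as an engineer would, in place of code of your own. Each camera call takes 0.05 s, during which the arm holds its last target. There are 200 camera calls.

## Working session

There is one attempt and no reset: what is moved stays moved. The work goes in short steps, Python scripts to look and compute and a tool call to move; the robot and the scene stay as the last step left them, time stands still between calls to the robot, and variables do not carry over. Pictures are saved under pics/ and viewed, at most 10 in all, crops included, and the job is handed in when it is done.

```bash
ls; mkdir -p pics
```

Run:
```python
from bench import bot, camrig, probe_bus
import cv2
for n in ("scene","top"):
    cv2.imwrite(f"pics/{n}0.png",cv2.resize(camrig.capture(n),(800,600),interpolation=cv2.INTER_CUBIC))
    print(n,camrig.camera_info(n))
print(probe_bus.sense(),bot.pinch_z)
```

```text
bench.py
pics
scene {'fov_y': 52.87421832725186, 'cx': 259.7297064687153, 'cy': 195.55346103346628, 'dist_coeffs': array([0.04022354, 0.        , 0.        , 0.        , 0.        ]), 'world_to_cam': array([[ 0.79192067, -0.61041341, -0.01603508, -0.38524268],
       [-0.2851214 , -0.34642591, -0.89369731,  0.21496318],
       [ 0.53996985,  0.71230932, -0.44838376,  0.99284881],
       [ 0.        ,  0.        ,  0.        ,  1.        ]])}
top {'fov_y': 55.44506440885136, 'cx': 255.63910200594515, 'cy': 189.40055942553448, 'dist_coeffs': array([-0.10322621,  0.        ,  0.        ,  0.        ,  0.        ]), 'world_to_cam': array([[-0.01328844, -0.99989322,  0.00608026,  0.0117374 ],
       [-0.98604965,  0.01209496, -0.16601145,  0.49811643],
       [ 0.16592019, -0.00820147, -0.98610508,  0.89640981],
       [ 0.        ,  0.        ,  0.        ,  1.        ]])}
{'time': 0.1, 'qpos': array([ 1.30808845e+00,  2.64693918e-01,  1.60524488e+00,  2.02463719e-05,
        1.27374646e+00, -3.68747372e-02]), 'qd': array([-2.33119590e-03, -3.04999901e-03, -1.97587655e-03, -7.78279187e-05,
        2.09272219e-03,  5.53957753e-04]), 'joint_torque': array([ 1.47508113e-04, -5.16705287e+01, -3.68594134e+01, -9.32491980e-05,
        6.23632543e-03, -2.46307167e-05]), 'tool_pos': array([0.15094712, 0.65720914, 0.23007169]), 'eef_rot': array([ 1.12679666e-01,  9.93630816e-01, -1.03314072e-03, -1.65709733e-04]), 'wrist_force': array([-0.27378602,  0.58285419,  0.06882405]), 'torque': array([-0.00739059,  0.02511073, -0.02954984]), 'grip_force': 0.0, 'width': 0.08585556866274441} 0.0187
```

View pics/scene0.png

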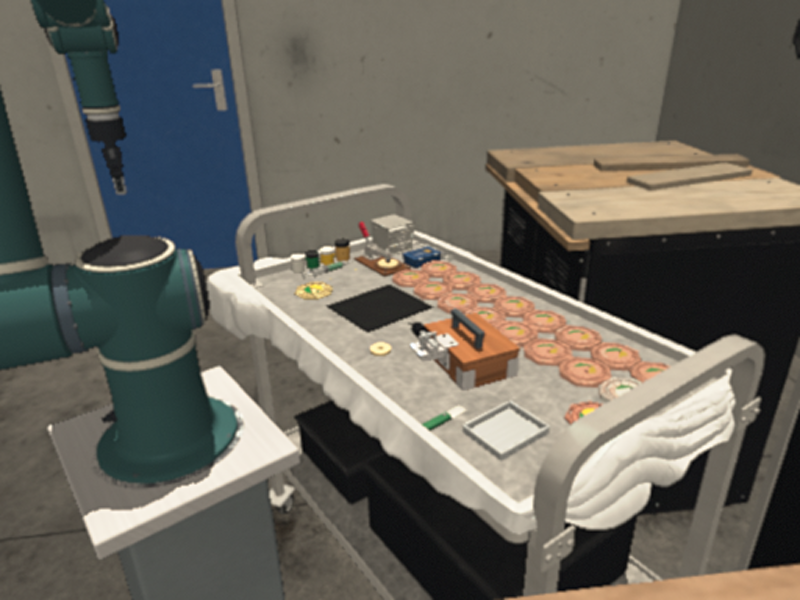

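View pics/top0.png

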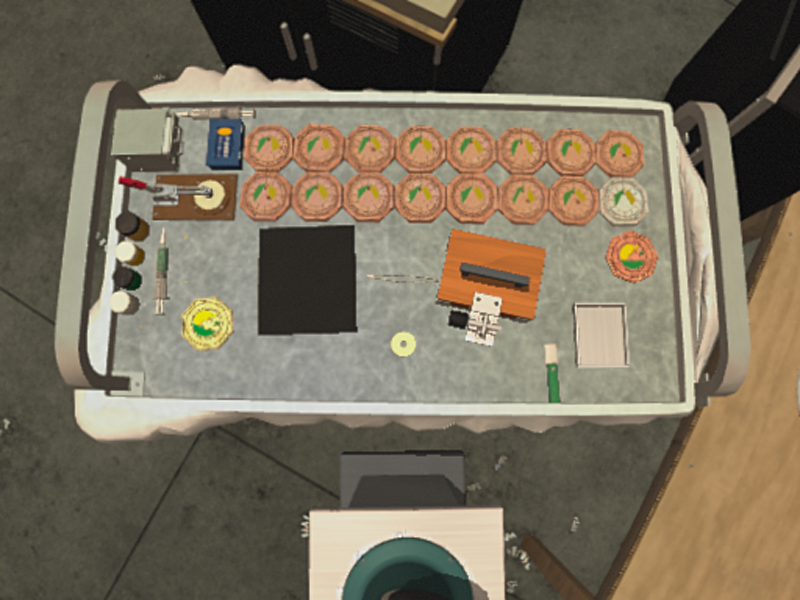

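The scene picture shows the case with its hasp towards the robot. In the top picture (800 px wide), the mat is at (307,280), the case lid at (495,273), the knob at (458,318), the dish at (601,335), the tweezers at (402,278) and the weight at (403,344). I'll enlarge it next.

Create h.py:
```python
import numpy as np,cv2
from bench import bot, camrig, probe_bus
from scipy.spatial.transform import Rotation as R
def cam(n):
    i=camrig.camera_info(n);f=192/np.tan(np.radians(i["fov_y"]/2))
    return np.array([[f,0,i["cx"]],[0,f,i["cy"]],[0,0,1.]]),i["dist_coeffs"],i["world_to_cam"]
def px2w(n,uv,z):
    K,d,T=cam(n)
    p=cv2.undistortPoints(np.array(uv,float).reshape(-1,1,2),K,d).reshape(-1,2)
    r=np.c_[p,np.ones(len(p))]@T[:3,:3]; c=-T[:3,:3].T@T[:3,3]
    return c+r*((np.array(z)-c[2])/r[:,2])[:,None]
def w2px(n,P):
    K,d,T=cam(n); return cv2.projectPoints(np.array(P,float),cv2.Rodrigues(T[:3,:3])[0],T[:3,3],K,d)[0].reshape(-1,2)
def crop(n,x0,y0,w,h,s,name):
    im=camrig.capture(n); cv2.imwrite(f"pics/{name}.png",cv2.resize(im[y0:y0+h,x0:x0+w],None,fx=s,fy=s,interpolation=cv2.INTER_CUBIC))
def tool(target,Rt=None):
    "shift (tool axes) from current measured pose to target TCP, and rotvec to Rt"
    s=probe_bus.sense();A=R.from_quat(s["eef_rot"])
    return A.inv().apply(np.array(target)-s["tool_pos"]).round(4),(A.inv()*Rt).as_rotvec().round(4) if Rt else None
```

Run:
```python
from h import *
crop("top",275,140,80,85,7,"case1")
print(probe_bus.sense()["time"])
```

```text
0.15
```

View pics/case1.png

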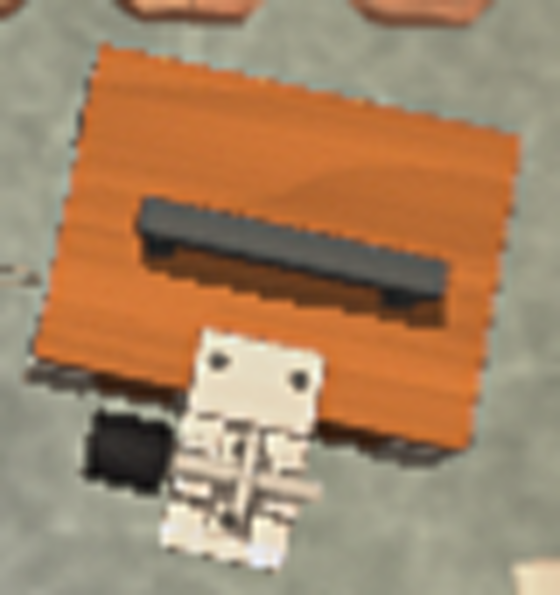

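The crop shows the lid corners at (101,44), (520,133), (470,445) and (36,352). The bar's top runs from (143,212) to (445,277), and the knob's centre is at about (130,452).

Run:
```python
from h import *
from scipy.optimize import least_squares
c=lambda L:(np.array(L)+.5)/7-.5+[275,140]
f=lambda L:(np.array(L)+.5)/1.5625-.5
uv=c([[101,44],[520,133],[470,445],[36,352],[150,200],[445,262],[442,298],[140,226],[318,490],[275,570],[163,545]])
M=np.array([[60,80,64],[60,-80,64],[-60,-80,64],[-60,80,64],[-1,55,99],[-1,-55,99],[-15,-55,99],[-15,55,99],[-88,-29,76],[-116,-22.5,64],[-116,22.5,64]])/1000
def pose(p,M): 
    return R.from_euler('z',p[2]).apply(M)+[p[0],p[1],0]
r=least_squares(lambda p:(w2px("top",pose(p,M))-uv).ravel(),[.6,-.2,-.2],loss='soft_l1')
p=r.x;print("case",p,(w2px("top",pose(p,M))-uv).round(1).tolist())
print("staple",pose(p,np.array([-.088,0,.076])))
k=px2w("top",c([[130,452]]),[.078]);print("knob",k,R.from_euler('z',-p[2]).apply(k-[p[0],p[1],0]))
print("grip",pose(p,np.array([-.008,0,.092])))
for n,L,z in(("mat",[[259,228],[355,226],[357,332],[259,334]],.004),("dish",[[574,304],[626,304],[629,366],[578,367]],.016),("misc",[[365,277],[440,281],[403,344],[550,345]],.01)):
    w=px2w("top",f(L),[z]*4);print(n,w.round(4).tolist(),w.mean(0))
```

```text
case [ 0.53138167 -0.14491487 -0.23025043] [[-0.3, -0.5], [0.7, 0.1], [-0.2, 0.9], [-0.6, 0.5], [-0.9, -1.2], [1.0, -0.4], [0.4, -0.1], [-0.6, 0.6], [0.4, 0.4], [1.0, -0.1], [-0.7, -0.3]]
staple [ 0.44570405 -0.12483139  0.076     ]
knob [[ 0.45428397 -0.08588034  0.078     ]] [[-0.08853597  0.03988122  0.078     ]]
grip [ 0.52359279 -0.1430891   0.092     ]
mat [[0.6291, 0.2506, 0.004], [0.6301, 0.0816, 0.004], [0.444, 0.0782, 0.004], [0.4424, 0.2451, 0.004]] [0.53637861 0.16387857 0.004     ]
dish [[0.4854, -0.2917, 0.016], [0.4842, -0.3833, 0.016], [0.3782, -0.3807, 0.016], [0.3785, -0.2922, 0.016]] [ 0.43159523 -0.33698852  0.016     ]
misc [[0.5376, 0.064, 0.01], [0.5291, -0.0641, 0.01], [0.4222, 0.0007, 0.01], [0.4168, -0.2479, 0.01]] [ 0.47641235 -0.06183037  0.01      ]
```

Add to h.py:
```python
def Rd(a):
    s,c=np.sin(a),np.cos(a); return R.from_matrix(np.array([[-s,c,0],[c,s,0],[0,0,-1]]).T)
```

Run:
```python
from h import *
print(tool([.42,.25,.23],Rd(-.230)),tool([.454,-.086,.20],Rd(-.230)))
```

```text
(array([-0.3534, -0.3367,  0.0008]), array([-1.500e-03,  1.400e-03,  1.575e+00])) (array([-0.4618, -0.6565,  0.0314]), array([-1.500e-03,  1.400e-03,  1.575e+00]))
```

Units first: shifts go in shares of 750 mm and turns go in shares of pi rad. So -0.656 m is -0.8747, -0.64 m is -0.8533, 1.575 rad is 0.5013.

Request:
step_hand:
  segments:
    - [-0.08, -0.04, 0, 0, 0, 0.0477]
    - [-0.16, -0.1067, 0, 0, 0, 0.0955]
    - [-0.24, -0.1867, 0, 0, 0, 0.1592]
    - [-0.32, -0.2667, 0, 0, 0, 0.2228]
    - [-0.4, -0.36, 0, 0, 0, 0.2865]
    - [-0.4707, -0.4493, 0, 0, 0, 0.3501]
    - [-0.4933, -0.5333, 0, 0, 0, 0.3979]
    - [-0.52, -0.6133, 0, 0, 0, 0.4456]
    - [-0.5467, -0.6933, 0.0133, 0, 0, 0.5013]
    - [-0.5867, -0.7733, 0.0267, 0, 0, 0.5013]
    - [-0.616, -0.8533, 0.04, 0, 0, 0.5013]
    - [-0.616, -0.8747, 0.0413, 0, 0, 0.5013]
  aperture: 0.05
  force: 30

```text
time: 1.65
tool_pos: [0.4445, -0.0126, 0.2083]
eef_rot: [0.784, 0.621, 0.0, 0.0]
wrist_force: [1.3, -0.3, 0.6]
width: 0.0498
grip_force: 0.0
```

Run:
```python
from h import *
print(tool([.4543,-.0859,.10],Rd(-.230)),probe_bus.sense()["qpos"])
```

```text
(array([-0.0691,  0.0261,  0.1083]), array([ 0.0009, -0.0002,  0.    ])) [-8.45247490e-02 -1.68327865e-01  2.09874038e+00  1.14685684e-04
  1.21030258e+00  1.45409919e-01]
```

Request:
step_hand:
  segments:
    - [0, 0, 0, 0, 0, 0]
    - [0, 0, 0, 0, 0, 0]
    - [0, 0, 0, 0, 0, 0]

```text
time: 2.02
tool_pos: [0.4445, -0.0093, 0.2085]
eef_rot: [0.783, 0.622, 0.0, -0.0]
wrist_force: [-0.2, 0.1, 0.5]
width: 0.0501
grip_force: 0.0
```

Run:
```python
from h import *
print(tool([.4543,-.0859,.10],Rd(-.230)))
```

```text
(array([-0.0724,  0.0269,  0.1084]), array([-0.0001, -0.0004,  0.0021]))
```

Converted, 0.108 m is 0.144, -0.0724 m is -0.0965.

Request:
step_hand:
  segments:
    - [-0.048, 0.0173, 0.04, 0, 0, 0]
    - [-0.096, 0.036, 0.0933, 0, 0, 0]
    - [-0.0965, 0.036, 0.144, 0, 0, 0]
    - [-0.0965, 0.036, 0.144, 0, 0, 0]
    - [-0.0965, 0.036, 0.144, 0, 0, 0]
    - [-0.0965, 0.036, 0.144, 0, 0, 0]

```text
time: 2.78
tool_pos: [0.4562, -0.0869, 0.1026]
eef_rot: [0.783, 0.622, 0.001, 0.002]
wrist_force: [-0.4, -0.8, 0.0]
width: 0.0498
grip_force: 0.0
```

Run:
```python
from h import *
print(tool([.4543,-.0859,.066],Rd(-.230)))
crop("top",265,140,100,85,7,"case2")
```

```text
(array([ 0.0005, -0.0022,  0.0366]), array([ 0.0039, -0.    ,  0.0017]))
```

View pics/case2.png

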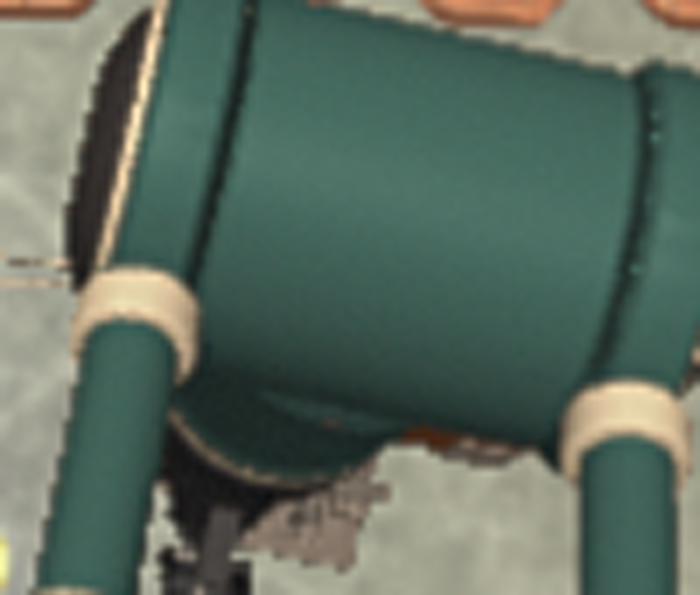

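The arm hides the knob in this view, though the finger at about (210,560) is close to it. I'll go by the measurements: descend and grip.

Converted, 0.036 m is 0.048, 0.024 m is 0.032.

Request:
step_hand:
  segments:
    - [0.0013, -0.0027, 0.016, 0, 0, 0]
    - [0.0013, -0.0027, 0.032, 0, 0, 0]
    - [0.0013, -0.0027, 0.048, 0, 0, 0]
    - [0.0013, -0.0027, 0.048, 0, 0, 0]
    - [0.0013, -0.0027, 0.048, 0, 0, 0]

```text
time: 3.45
tool_pos: [0.4525, -0.0859, 0.0642]
eef_rot: [0.784, 0.621, -0.0, -0.0]
wrist_force: [0.4, 0.0, -0.9]
width: 0.0499
grip_force: 0.0
```

Request:
step_hand:
  segments:
    - [0, 0, 0, 0, 0, 0]
    - [0, 0, 0, 0, 0, 0]
    - [0, 0, 0, 0, 0, 0]
    - [0, 0, 0, 0, 0, 0]
    - [0, 0, 0, 0, 0, 0]
    - [0, 0, 0, 0, 0, 0]
  aperture: 0.0
  force: 30

```text
time: 4.2
tool_pos: [0.453, -0.086, 0.0647]
eef_rot: [0.784, 0.621, 0.0, 0.0]
wrist_force: [0.2, -0.2, 3.2]
width: 0.0248
grip_force: 30.6
```

Converted, -0.1 m is -0.1333, 0.075 m is 0.1.

Request:
step_hand:
  segments:
    - [0.02, 0, 0, 0, 0, 0]
    - [0.04, 0, 0, 0, 0, 0]
    - [0.06, 0, 0, 0, 0, 0]
    - [0.08, 0, 0, 0, 0, 0]
    - [0.1, 0, 0, 0, 0, 0]
    - [0.1, 0, -0.04, 0, 0, 0]
    - [0.1, 0, -0.0933, 0, 0, 0]
    - [0.1, 0, -0.1333, 0, 0, 0]
    - [0.1, 0, -0.1333, 0, 0, 0]
    - [0.1, 0, -0.1333, 0, 0, 0]

```text
time: 5.45
tool_pos: [0.4689, -0.0123, 0.1633]
eef_rot: [0.783, 0.621, -0.001, -0.001]
wrist_force: [-0.3, -0.6, -1.0]
width: 0.0251
grip_force: 30.4
```

Run:
```python
from h import *
crop("scene",230,170,120,90,6.5,"pull")
# knob origin relative to TCP along pin = 0 ; dish target
print(tool([.4316+.027,-.337,.17],Rd(-np.pi/2)),probe_bus.sense()["qpos"])
```

```text
(array([-0.3183,  0.0643, -0.0074]), array([-0.0022,  0.0022,  1.341 ])) [-7.97290095e-02 -7.43578668e-02  2.10393535e+00  9.86047534e-05
  1.11493507e+00  1.49998648e-01]
```

View pics/pull.png

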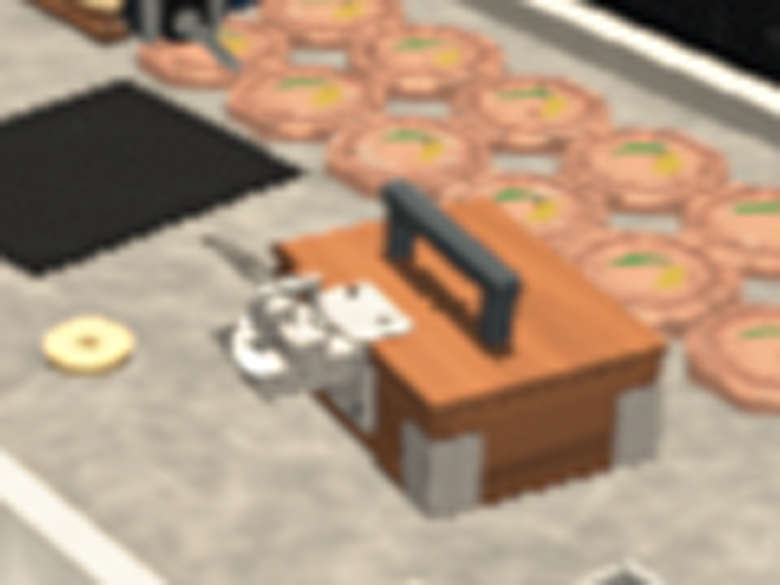

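The pin is out: its shaft shows in the gripper at (215,45), and the lid is still on the case. Next is the dish.

Converted, -0.318 m is -0.424, -0.29 m is -0.3867, 1.341 rad is 0.4269.

Request:
step_hand:
  segments:
    - [-0.0667, 0.0133, 0, 0, 0, 0.0477]
    - [-0.1333, 0.0267, 0, 0, 0, 0.0955]
    - [-0.2, 0.04, 0, 0, 0, 0.1592]
    - [-0.2667, 0.0533, 0, 0, 0, 0.2069]
    - [-0.3333, 0.0667, 0, 0, 0, 0.2546]
    - [-0.3867, 0.08, 0, 0, 0, 0.3024]
    - [-0.424, 0.0853, 0, 0, 0, 0.3501]
    - [-0.424, 0.0853, 0, 0, 0, 0.3979]
    - [-0.424, 0.0853, 0, 0, 0, 0.4269]
    - [-0.424, 0.0853, 0, 0, 0, 0.4269]
    - [-0.424, 0.0853, 0, 0, 0, 0.4269]
    - [-0.424, 0.0853, 0, 0, 0, 0.4269]

```text
time: 7.0
tool_pos: [0.4594, -0.3368, 0.164]
eef_rot: [1.0, 0.0, -0.0, -0.0]
wrist_force: [-0.1, -0.1, -0.8]
width: 0.0251
grip_force: 30.4
```

Run:
```python
from h import *
print(tool([.4316+.027,-.337,.012],Rd(-np.pi/2)),probe_bus.sense()["qpos"])
```

```text
(array([-0.0007,  0.0003,  0.152 ]), array([-0.0004,  0.0006,  0.0008])) [-6.76296976e-01  1.18563108e-01  1.90422314e+00 -2.47250298e-05
  1.11953030e+00  8.93661425e-01]
```

Converted, 0.155 m is 0.2067, 0.153 m is 0.204.

Request:
step_hand:
  segments:
    - [0, 0, 0.0667, 0, 0, 0]
    - [0, 0, 0.1333, 0, 0, 0]
    - [0, 0, 0.1733, 0, 0, 0]
    - [0, 0, 0.1933, 0, 0, 0]
    - [0, 0, 0.204, 0, 0, 0]
    - [0, 0, 0.2067, 0, 0, 0]
    - [0, 0, 0.2067, 0, 0, 0]
    - [0, 0, 0.2067, 0, 0, 0]

```text
time: 8.0
tool_pos: [0.4603, -0.3377, 0.0105]
eef_rot: [1.0, -0.0, 0.001, 0.001]
wrist_force: [0.4, -0.2, -0.4]
width: 0.025
grip_force: 30.4
```

Request:
step_hand:
  segments:
    - [0, 0, 0, 0, 0, 0]
    - [0, 0, 0, 0, 0, 0]
    - [0, 0, 0, 0, 0, 0]
    - [0, 0, 0, 0, 0, 0]
  aperture: 0.045

```text
time: 8.5
tool_pos: [0.4595, -0.3371, 0.0094]
eef_rot: [1.0, -0.0, -0.0, -0.0]
wrist_force: [0.2, 0.7, -0.4]
width: 0.0451
grip_force: 0.0
```

Request:
step_hand:
  segments:
    - [0, 0, -0.0267, 0, 0, 0]
    - [0, 0, -0.0667, 0, 0, 0]
    - [0, 0, -0.1333, 0, 0, 0]
    - [0, 0, -0.2133, 0, 0, 0]
    - [0, 0, -0.24, 0, 0, 0]
    - [0, 0, -0.24, 0, 0, 0]

```text
time: 9.25
tool_pos: [0.4608, -0.338, 0.1926]
eef_rot: [1.0, -0.0, 0.002, 0.002]
wrist_force: [0.4, 0.0, 0.4]
width: 0.045
grip_force: 0.0
```

Run:
```python
from h import *
crop("scene",265,200,120,90,6.5,"dish")
print(tool([.5236,-.1431,.19],Rd(-.230)))
```

```text
(array([ 6.40e-02, -1.94e-01, -1.00e-04]), array([ 1.300e-03, -3.000e-04, -1.341e+00]))
```

View pics/dish.png

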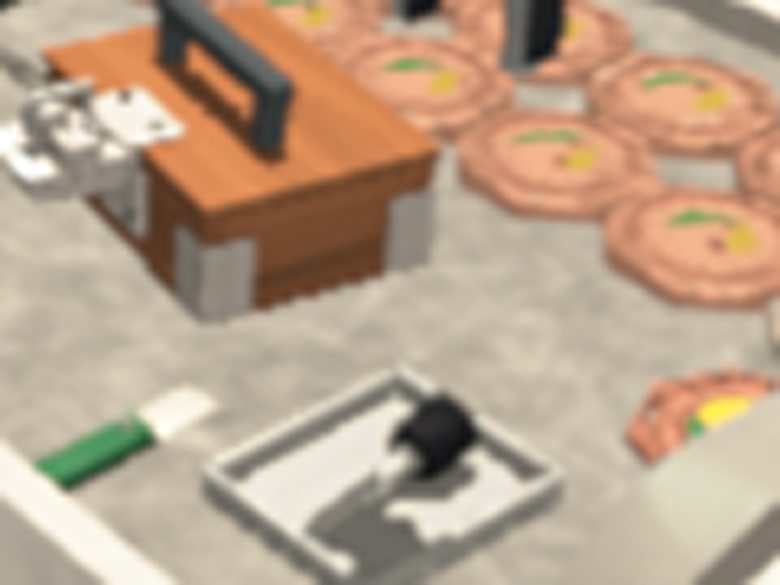

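The pin lies in the dish, with the knob at about (437,435) and its shaft towards (390,475). I'll check its position in numbers.

Run:
```python
from h import *
print(px2w("scene",(np.array([[437,435],[400,460]])+.5)/6.5-.5+[265,200],[.0175,.0175]))
g=lambda P:(w2px("scene",P)-[265,200])*6.5
print(g([[.4596,-.337,.0175],[.39,-.337,.0175],[.487,-.292,.016],[.487,-.382,.016],[.377,-.292,.016]]).round())
```

```text
[[ 0.46385319 -0.33400166  0.0175    ]
 [ 0.44083159 -0.33597491  0.0175    ]]
[[432. 440.]
 [306. 511.]
 [397. 365.]
 [568. 472.]
 [200. 469.]]
```

Converted, -0.194 m is -0.2587, 0.03 m is 0.04, -1.341 rad is -0.4269.

Request:
step_hand:
  segments:
    - [0.0267, -0.0667, 0, 0, 0, -0.0541]
    - [0.04, -0.1333, 0, 0, 0, -0.1082]
    - [0.0667, -0.2, 0, 0, 0, -0.1623]
    - [0.0853, -0.2587, 0, 0, 0, -0.2165]
    - [0.0853, -0.2587, 0, 0, 0, -0.2706]
    - [0.0853, -0.2587, 0, 0, 0, -0.3247]
    - [0.0853, -0.2587, 0, 0, 0, -0.3788]
    - [0.0853, -0.2587, 0, 0, 0, -0.4269]
    - [0.0853, -0.2587, 0, 0, 0, -0.4269]
    - [0.0853, -0.2587, 0, 0, 0, -0.4269]
    - [0.0853, -0.2587, 0, 0, 0, -0.4269]

```text
time: 10.68
tool_pos: [0.5232, -0.143, 0.1887]
eef_rot: [0.784, 0.621, -0.0, -0.0]
wrist_force: [-0.3, -0.0, -0.1]
width: 0.045
grip_force: 0.0
```

Run:
```python
from h import *
print(tool([.5236,-.1431,.073],Rd(-.230)))
```

```text
(array([-0.    ,  0.0006,  0.1157]), array([-0.0012, -0.0001, -0.0014]))
```

Converted, 0.115 m is 0.1533, 0.1 m is 0.1333.

Request:
step_hand:
  segments:
    - [0, 0, 0.0533, 0, 0, 0]
    - [0, 0, 0.1067, 0, 0, 0]
    - [0, 0, 0.1333, 0, 0, 0]
    - [0, 0, 0.1533, 0, 0, 0]
    - [0, 0, 0.1533, 0, 0, 0]
    - [0, 0, 0.1533, 0, 0, 0]
    - [0, 0, 0.1533, 0, 0, 0]

```text
time: 11.55
tool_pos: [0.5247, -0.1435, 0.0758]
eef_rot: [0.784, 0.621, 0.001, 0.001]
wrist_force: [0.3, -0.7, -0.0]
width: 0.0448
grip_force: 0.0
```

Request:
step_hand:
  segments:
    - [0, 0, 0, 0, 0, 0]
    - [0, 0, 0, 0, 0, 0]
    - [0, 0, 0, 0, 0, 0]
    - [0, 0, 0, 0, 0, 0]
    - [0, 0, 0, 0, 0, 0]
    - [0, 0, 0, 0, 0, 0]
  aperture: 0.0
  force: 90

```text
time: 12.3
tool_pos: [0.5239, -0.1432, 0.0752]
eef_rot: [0.784, 0.621, 0.0, 0.0]
wrist_force: [-1.9, 1.1, 5.8]
width: 0.0122
grip_force: 89.6
```

Converted, -0.12 m is -0.16, -0.1 m is -0.1333.

Request:
step_hand:
  segments:
    - [0, 0, -0.0133, 0, 0, 0]
    - [0, 0, -0.0267, 0, 0, 0]
    - [0, 0, -0.04, 0, 0, 0]
    - [0, 0, -0.06, 0, 0, 0]
    - [0, 0, -0.08, 0, 0, 0]
    - [0, 0, -0.1067, 0, 0, 0]
    - [0, 0, -0.1333, 0, 0, 0]
    - [0, 0, -0.16, 0, 0, 0]
    - [0, 0, -0.16, 0, 0, 0]
    - [0, 0, -0.16, 0, 0, 0]
    - [0, 0, -0.16, 0, 0, 0]

```text
time: 13.68
tool_pos: [0.5227, -0.1428, 0.1932]
eef_rot: [0.784, 0.621, -0.001, -0.001]
wrist_force: [-0.2, -0.5, -3.3]
width: 0.0122
grip_force: 88.5
```

Run:
```python
from h import *
s=probe_bus.sense();print(s["wrist_force"],s["torque"])
m=np.array([.5364,.1639]); # tcp at lid_middle + (+.020 along lid x)
for a in(0.,): print(tool([m[0]+.02*np.cos(a),m[1]+.02*np.sin(a),s["tool_pos"][2]],Rd(a)))
crop("scene",220,130,130,100,6,"lift")
```

```text
[-0.15720065 -0.48364318 -3.33866579] [-0.02803939  0.01752264 -0.02054211]
(array([ 3.063e-01, -3.710e-02,  2.000e-04]), array([-0.0022, -0.0005, -0.23  ]))
```

View pics/lift.png

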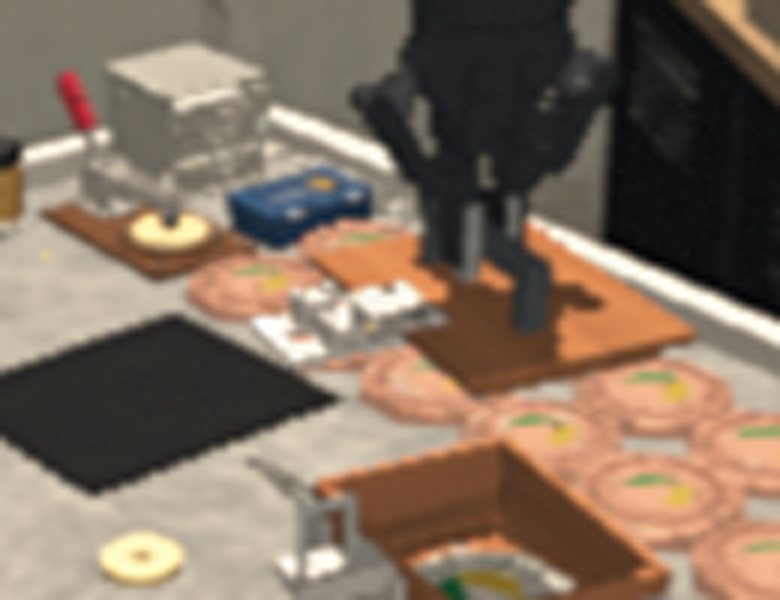

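The lid is held level and clear of the staple; the case's inside and the staple at (325,520) are free. Now to the mat.

Converted, 0.306 m is 0.408, 0.295 m is 0.3933, -0.23 rad is -0.0732.

Request:
step_hand:
  segments:
    - [0.04, 0, 0, 0, 0, -0.0095]
    - [0.0933, -0.0133, 0, 0, 0, -0.0191]
    - [0.1467, -0.02, 0, 0, 0, -0.0286]
    - [0.2, -0.0267, 0, 0, 0, -0.0382]
    - [0.2533, -0.0333, 0, 0, 0, -0.0477]
    - [0.3067, -0.04, 0, 0, 0, -0.0573]
    - [0.36, -0.0467, 0, 0, 0, -0.0668]
    - [0.3933, -0.0493, 0, 0, 0, -0.0732]
    - [0.408, -0.0493, 0, 0, 0, -0.0732]
    - [0.408, -0.0493, 0, 0, 0, -0.0732]
    - [0.408, -0.0493, 0, 0, 0, -0.0732]
    - [0.408, -0.0493, 0, 0, 0, -0.0732]

```text
time: 15.22
tool_pos: [0.5572, 0.1623, 0.1944]
eef_rot: [0.708, 0.707, -0.0, 0.0]
wrist_force: [0.3, -0.1, -3.5]
width: 0.0121
grip_force: 88.4
```

Run:
```python
from h import *
print(tool([.5564,.1639,.0332],Rd(0)))
```

```text
(array([ 0.0017, -0.0008,  0.1612]), array([-0.0002,  0.0003, -0.0013]))
```

Converted, 0.156 m is 0.208, 0.153 m is 0.204.

Request:
step_hand:
  segments:
    - [0.0013, 0, 0.04, 0, 0, 0]
    - [0.0013, 0, 0.08, 0, 0, 0]
    - [0.0013, 0, 0.12, 0, 0, 0]
    - [0.0013, 0, 0.1533, 0, 0, 0]
    - [0.0013, 0, 0.1733, 0, 0, 0]
    - [0.0013, 0, 0.1867, 0, 0, 0]
    - [0.0013, 0, 0.1947, 0, 0, 0]
    - [0.0013, 0, 0.2, 0, 0, 0]
    - [0.0013, 0, 0.204, 0, 0, 0]
    - [0.0013, 0, 0.208, 0, 0, 0]
    - [0.0013, 0, 0.208, 0, 0, 0]
    - [0.0013, 0, 0.208, 0, 0, 0]

```text
time: 16.73
tool_pos: [0.5574, 0.1644, 0.0386]
eef_rot: [0.707, 0.707, 0.0, 0.0]
wrist_force: [-0.0, 0.9, -2.3]
width: 0.0124
grip_force: 88.3
```

Request:
step_hand:
  segments:
    - [0, 0, 0.0013, 0, 0, 0]
    - [0, 0, 0.0027, 0, 0, 0]
    - [0, 0, 0.004, 0, 0, 0]
    - [0, 0, 0.004, 0, 0, 0]
    - [0, 0, 0.004, 0, 0, 0]

```text
time: 17.35
tool_pos: [0.5573, 0.1643, 0.0354]
eef_rot: [0.707, 0.707, -0.0, 0.0]
wrist_force: [-0.4, 0.6, -2.2]
width: 0.0125
grip_force: 88.3
```

Converted, 0.002 m is 0.0027, 0.001 m is 0.0013.

Request:
step_hand:
  segments:
    - [0, 0, 0.0013, 0, 0, 0]
    - [0, 0, 0.0027, 0, 0, 0]
    - [0, 0, 0.0027, 0, 0, 0]
    - [0, 0, 0.0027, 0, 0, 0]

```text
time: 17.85
tool_pos: [0.5573, 0.1643, 0.0334]
eef_rot: [0.707, 0.707, -0.0, -0.0]
wrist_force: [0.2, 0.4, -3.8]
width: 0.0123
grip_force: 88.6
```

Request:
step_hand:
  segments:
    - [0, 0, 0.0013, 0, 0, 0]
    - [0, 0, 0.0013, 0, 0, 0]
    - [0, 0, 0.0013, 0, 0, 0]

```text
time: 18.23
tool_pos: [0.5573, 0.1643, 0.0332]
eef_rot: [0.707, 0.707, -0.0, 0.0]
wrist_force: [-3.9, -0.7, 6.9]
width: 0.0116
grip_force: 89.6
```

Contact: the wrist force in z rose from -3.8 to +6.9 N, so the lid is on the mat. I'll open and retreat.

Request:
step_hand:
  segments:
    - [0, 0, 0, 0, 0, 0]
    - [0, 0, 0, 0, 0, 0]
    - [0, 0, 0, 0, 0, 0]
    - [0, 0, 0, 0, 0, 0]
  aperture: 0.045

```text
time: 18.73
tool_pos: [0.5574, 0.1643, 0.0323]
eef_rot: [0.707, 0.707, 0.0, 0.0]
wrist_force: [0.4, 0.5, -1.0]
width: 0.0449
grip_force: 0.0
```

Request:
step_hand:
  segments:
    - [0, 0, -0.0267, 0, 0, 0]
    - [0, 0, -0.08, 0, 0, 0]
    - [0, 0, -0.16, 0, 0, 0]
    - [0, 0, -0.24, 0, 0, 0]
    - [0, 0, -0.2933, 0, 0, 0]
    - [0, 0, -0.2933, 0, 0, 0]
    - [0, 0, -0.2933, 0, 0, 0]

```text
time: 19.6
tool_pos: [0.5571, 0.1642, 0.253]
eef_rot: [0.707, 0.707, 0.0, 0.0]
wrist_force: [-0.0, -0.0, -0.3]
width: 0.0448
grip_force: 0.0
```

Run:
```python
from h import *
crop("scene",190,150,160,120,5,"end")
```

```text
(no output)
```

View pics/end.png

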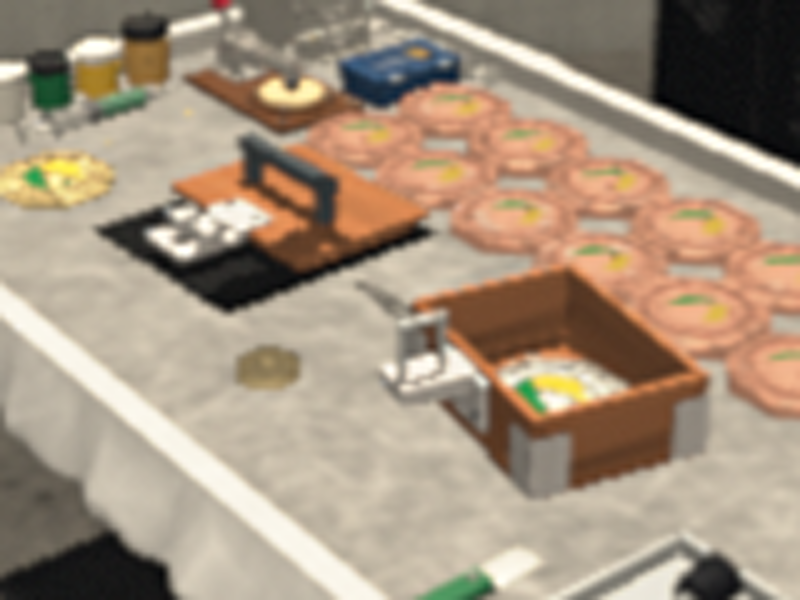

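The lid lies flat on the mat with its handle up at (290,165), the pin is in the dish at (710,578), and the tools have not moved.

```bash
python3 -c "
from bench import bot, camrig, probe_bus
print(bot.finish_job())"
```

```text
the job is handed in; nothing more can be done
None
```

The job is handed in after about 20 s of the 58 s allowed, with no verdict printed: the pin lies in the dish, the lid lies flat and handle up in the middle of the mat, and the tweezers and brass weight look unmoved in the last picture.

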